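# Cam-lock a lamp optic into its three-point mount

## Task

Fit the lamp optic that has the draw bolt into the three-point mount: set it down on the three seats with its bolt towards the cam lock, push it in till it meets the spring seals, then turn the cam clockwise half a turn, until the hook has drawn the bolt fully tight and the optic bears on all seats and both seals. Leave the spare optic and the other things on the bench where they are.

Things in the scene. Friction and masses are not known exactly. Their poses are not given: they have to be found in the camera images.
- optic_mid (a point): Lamp optic to fit, loose, 0.45 kg: black frame, flange 120 (x) x 70 (y) x 8 mm at the bottom, on it a body 120 x 48 x 30 mm with three square windows on top; 38 mm high. Grip it across the 48 mm body. This point: the frame's centre, 19 mm above its underside; x along the bolt, z up. From its +x end a steel draw bolt, 10 mm thick, sticks out, axis 18 mm above the underside.
- bolt_pin (a point): Upright steel pin, 10 mm thick, at the draw bolt's end; the cam's hook pulls on it. Its axis is 108 mm along x from the frame's centre (48 mm beyond the frame's end). It spans 13 to 35 mm above the optic's underside; this point is on its axis, 30 mm above the underside.
- mount: Three-point mount fixed to the bench: grey plate 262 x 104 x 10 mm. Origin on the bench under it, 6 mm short of its middle; +x = way the optic is drawn, to the cam (axis at x 85, y 0 mm). Cheeks with inner faces at y +-38.5 mm (x -85 to -15, flared at the top, 34 mm high) leave the flange 3.5 mm each side. Seal posts at x 23 to 43, y +-8 to +-26 mm, 60 mm high, flank the bolt's path.
- nest (a point): Where optic_mid is when drawn fully tight: mount x -43, y 0, 41 mm above the bench (underside at 22 mm). Axes as the mount's. The optic first meets the seals 4 mm short of this. Lower it in from above about 17 mm short (its pin then comes down in the cam's open side) and push it along +x till the seals are felt.
- seat_left: Front left domed steel seat at mount x = -12, y = 24 mm, 14 mm thick; its origin is at its foot, 10 mm above the bench, its top 22 mm above the bench
- seat_right: Front right domed seat, like the left one, at mount x = -12, y = -24 mm
- seat_rear: Rear domed seat, like the others, at mount x = -83, y = 0 mm
- seal_left (a joint): How far (m) the left spring-loaded rubber seal plunger is pressed in, 0 to 0.006; 1500 N/m, so about 6 N when 4 mm in. 14 mm across, it meets the optic's end face 52 mm above the bench at mount y = 17 mm. 4 mm in when drawn fully tight
- seal_right (a joint): The same for the right seal, at mount y = -17 mm
- cam_grip (a point): Bar grip on the steel cam disc, 60 mm long (this frame's x), 14 mm wide (y), 68 to 102 mm above the bench; this point is on the cam's upright axis, 90 mm above the bench. The frame turns with the cam; at joint 0 its x is the mount's x. Under the disc (60 to 68 mm high) hangs the hook, a spiral wall 48 to 60 mm above the bench, open on one side.
- cam (a joint): Cam angle, rad, growing clockwise seen from above: 0 open (start 0 to 0.35, open side to the optic), stop at 3.3, regrasps needed. Takes up to 0.4 N m, stays where left. The hook's nose (inner radius 32 mm) catches the pin only if the pin's centre is within 26 mm of the cam axis (24 mm at the seals' first touch), else it jams or shoves it out; from 2.8 it holds the pin at 20 mm.
- plain_optic: the optic's twin without a bolt: same black frame and three windows, 120 x 70 x 38 mm, no bolt (a spare; not wanted). Origin under its centre
- remote: white remote control, 150 x 46 x 20 mm, a bystander; origin under its centre
- driver: black electric screwdriver lying down, about 225 mm long and 36 mm thick, a bystander; origin near the middle of its length, on the bench
- cover: clear open lens cover, 110 x 80 x 22 mm, a bystander; origin under its centre
- carton: open cardboard box, 120 x 90 x 60 mm, a bystander; origin under its centre
- reflector: round aluminium reflector cup, 84 mm across, 34 mm high, a bystander; origin under its centre
- flux: white bottle, 56 mm across, 120 mm high, a bystander; origin under its centre
Not all that is in view belongs to the job. Leave any blue or purple look-alike of the part that bears optic_mid alone.

How it is judged:
By the outcome, as a careful person would: the job done as asked, in the order asked, and still so for the second after the job is handed in, with the robot touching nothing.
It also fails if it takes over 67 s, if anything falls off the work surface, if the arm or the gripper's body presses on something with over 40 N, if the wrist force passes 120 N, or if a joint passes its speed limit or range.

## Robot

A 6-joint arm with a two-finger parallel gripper is mounted at the origin on the work surface. World frame = base frame: x ahead of the robot, y to its left, z up, the work surface at z = 0. Lengths are in m, angles in degrees, forces in N, time in s.
With the tool pointing down it reaches from about 0.4 to 0.825 m from the base axis. Payload 7 kg.
Tool frame: the origin (TCP) lies between the finger pads; the fingertips stand 22 mm ahead of it and the grasp point (between the pads) lies 3 mm ahead of it; z points along the fingers, y is the direction in which the jaws open and shut (so a half turn about z gives the same grasp; the last joint's range is limited). The gripper opens to 88 mm and grips with 3 to 60 N. Pads are 19 mm wide; open, the fingers measure 130 mm over their backs; the gripper's body (78 mm by 193 mm) begins 47 mm behind the grasp point.
Start: joints at [88.47, 20.546, 0.682, 0, -70.136, -16.507], TCP at [0.209, 0.642, 0.249] pointing down, gripper open.
Joint ranges: [-176.03, 176.03], [-82.01, 121.73], [-58.28, 71.71], [-173.87, 95.51], [-174.79, -0.11], [-173.66, 173.66]. Speed limits (degrees/s): [136.94, 136.94, 172.46, 180, 180, 180].

## Interface

Orientations are given as [roll, pitch, yaw] about the fixed x, y, z axes, in that order (R = Rz(yaw) Ry(pitch) Rx(roll)).
In Python, from plant import telemetry, cams, r gives the robot as it stands.
- The arm moves only by the tool carry_out, never from a script. Its argument "commands" is one flat list of numbers, 5 for each row, row after row: the shift along the world's x, y, z as a fraction of full scale, then the turn about the world's z as a fraction of full scale, then the gripper's target within -1 to 1 (shut at 1, half-way at 0, fully open at -1). In form: [x, y, z, turn, claw, x, y, z, turn, claw, ...]. A call has 1 to 8 rows; each row shifts and turns the commanded pose from where the row before left it; what a row does not reach is not made up. Full scale, the value 1, is 0.04 m for a shift and 4 degrees for a turn. A row lasts 1/10 s, in which the tool goes at most 50 mm and 8.59 degrees, less where a joint would pass 70% of its speed; a pose out of reach is approached as far as the arm can. A call with a number of a shift or a turn outside -1 to 1 is refused whole. A call with a gripper value outside its range is refused whole. The fingers move at their own pace and stop on an object; "grip_force" is the grip in N (left out, the last holds). Time passes only in rows, so rows that do not move let the fingers close. It gives the time, the measured TCP pose, the force and the opening at its end, in the units of the state.
- telemetry.get_state(): the state, without advancing time (a new reading comes with each control period).
- cams.capture(name): name is "side" or "top" or "wrist"; returns a dict with "frame" (420x560x3 uint8, red, green, blue), "camera_matrix" (3x3 intrinsics, pixels), "camera_from_world" (4x4, takes a point from world to camera coordinates); the wrist camera has in their place "mount" (4x4, takes a point from camera to tool coordinates, whose origin is the TCP and whose axes are the flange's). Camera axes: x right, y down, z forward; pixel columns grow to the right and rows downward; lengths in m; the calibration is good to about 2 mm. A picture is of the moment at which its call begins: read the wrist's pose just before it. There is no depth.
- r.close_job(): hands the job in, once; it reports no verdict.
The state is a dict: "time_s": time; "joints": joint angles; "qd": joint speeds; "joint_torque": joint torques, N m; "tcp_pos": TCP position; "eef_rot": TCP orientation; "contact_force": force on the tool from outside, world axes, zero at the start; "moment": the same for the moment, N m; "gripper_width": finger opening in m.
Only numpy, scipy, OpenCV 4.12 (cv2) and the standard library are available. Lean on these libraries where they do the work, as an engineer would, in place of code of your own. Each camera call takes 0.05 s, during which the arm holds its last target. There are 200 camera calls.

## Working session

There is one attempt and no reset: what is moved stays moved. The work goes in short steps, Python scripts to look and compute and a tool call to move; the robot and the scene stay as the last step left them, time stands still between calls to the robot, and variables do not carry over. Pictures are saved under pics/ and viewed, about 8 in all and at most 12, crops included, and the job is handed in when it is done.

Besides the shell and the picture viewer there is one more tool, called after "Emit:" as a command line: name --argument value ..., lists and objects as JSON in quotes. carry_out: Moves the arm, as the interface text tells. Shift numbers are shares of 0.04 m and turn numbers shares of 4 degrees, none past 1 either way. Its arguments: {"type":"object","properties":{"commands":{"type":"array"},"grip_force":{"type":"number"}},"required":["commands"]}

```bash
mkdir -p pics; ls; python3 - <<'E'
from plant import telemetry,cams,r
import cv2,numpy as np
s=telemetry.get_state();print(s)
for n in("side","top"):
    c=cams.capture(n);cv2.imwrite(f"pics/{n}0.png",c["frame"][:,:,::-1]);np.savez(f"pics/{n}0.npz",**c)
    print(n,c["camera_matrix"].round(1).tolist(),c["camera_from_world"].round(3).tolist())
a=np.vstack([cv2.imread("pics/top0.png"),]);cv2.imwrite("pics/t.png",cv2.resize(a,(800,600),interpolation=cv2.INTER_CUBIC))
E
```

```text
pics
{'time_s': 0.0, 'joints': array([ 8.84709733e+01,  2.05928170e+01,  6.34163004e-01, -2.05086652e-02,
       -7.01340967e+01, -1.65060230e+01]), 'qd': array([-0.07055261,  0.01642373,  0.05861694, -0.03414274, -0.01922445,
       -0.05381313]), 'joint_torque': array([ 1.23243894e-04, -5.82721746e+01,  2.93056011e+01,  6.99725524e+00,
        6.95747993e-03, -1.54233867e-04]), 'tcp_pos': array([0.20886945, 0.64140839, 0.24760878]), 'eef_rot': array([ 1.79905594e+02, -7.86981041e-03, -1.80420281e+01]), 'contact_force': array([-0.08765662,  0.28844219,  0.0937381 ]), 'moment': array([ 0.01986445, -0.02899909, -0.02053198]), 'gripper_width': 0.08747382291069182}
side [[473.3, 0.0, 274.4], [0.0, 473.3, 209.0], [0.0, 0.0, 1.0]] [[0.9, -0.435, -0.014, -0.51], [-0.321, -0.642, -0.696, 0.198], [0.293, 0.631, -0.718, 1.235], [0.0, 0.0, 0.0, 1.0]]
top [[434.1, 0.0, 279.3], [0.0, 434.1, 207.0], [0.0, 0.0, 1.0]] [[-0.141, -0.99, -0.004, 0.038], [-0.969, 0.139, -0.204, 0.561], [0.203, -0.025, -0.979, 1.061], [0.0, 0.0, 0.0, 1.0]]
```

View pics/t.png

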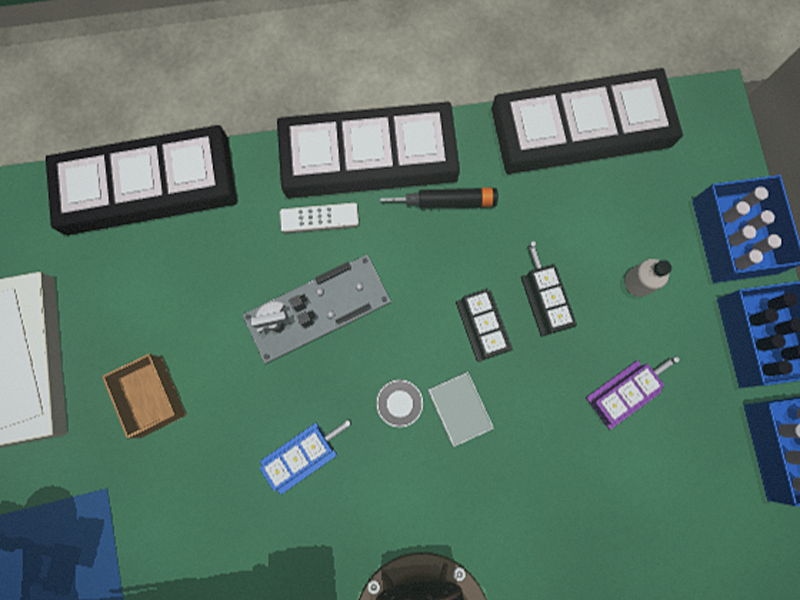

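View pics/side0.png

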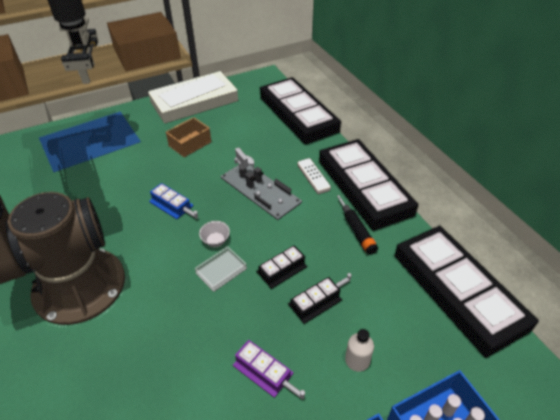

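The top view (800x600) shows these possible matches:
- Black optic with a bolt at (550,300), bolt pointing up to (533,245). I choose this one, by its description.
- Black optic without a bolt at (484,324), the spare.
- Blue look-alike at (300,458).
- Purple look-alike at (630,395).

The mount is at (318,308), with its cam at the left end (268,318).

```bash
cat > h.py <<'E'
import numpy as np,cv2
from scipy.spatial.transform import Rotation as R
def save(c,f): np.savez(f,**c)
def cam(c,st=None):
    """K, world_from_camera"""
    K=c["camera_matrix"]
    if "camera_from_world" in c: return K,np.linalg.inv(c["camera_from_world"])
    T=np.eye(4);T[:3,:3]=R.from_euler("xyz",st["eef_rot"],degrees=True).as_matrix();T[:3,3]=st["tcp_pos"]
    return K,T@c["mount"]
def ray(K,W,uv,z):
    uv=np.atleast_2d(uv).astype(float)
    d=np.c_[uv,np.ones(len(uv))]@np.linalg.inv(K).T@W[:3,:3].T
    o=W[:3,3];return o+d*((z-o[2])/d[:,2])[:,None]
def proj(K,W,p):
    M=np.linalg.inv(W);q=np.atleast_2d(p)@M[:3,:3].T+M[:3,3];q=q@K.T;return q[:,:2]/q[:,2:]
E
python3 - <<'E'
import numpy as np,cv2
from h import *
c=dict(np.load("pics/top0.npz"));K,W=cam(c);im=c["frame"];hsv=cv2.cvtColor(im,cv2.COLOR_RGB2HSV)
# windows of the bolt optic
m=cv2.inRange(hsv,(0,0,150),(180,70,255))
roi=np.zeros_like(m);roi[180:235,362:405]=255
n,l,s,ce=cv2.connectedComponentsWithStats(m&roi)
for i in range(1,n):
    if s[i,4]>15: print("win",ce[i].round(1),s[i,4],ray(K,W,ce[i],.038)[0].round(4))
print("pin~",ray(K,W,[[373.5,171.5]],.035).round(4))
# plate
m=cv2.inRange(hsv,(0,0,60),(180,60,255));roi[:]=0;roi[175:258,165:278]=255
cs,_=cv2.findContours(cv2.morphologyEx(m&roi,cv2.MORPH_CLOSE,np.ones((5,5))),0,1);k=max(cs,key=cv2.contourArea)
p=ray(K,W,k[:,0],.01)[:,:2]
r=cv2.minAreaRect((p*1000).astype(np.float32));print("plate",r,cv2.boxPoints(r).round(0).tolist())
a=im[170:260,160:290];b=im[160:250,350:480]
cv2.imwrite("pics/c1.png",cv2.resize(np.hstack([a,b]),None,fx=3.07,fy=3.07,interpolation=cv2.INTER_CUBIC)[:,:,::-1])
E
```

```text
win [375.9 183.2] 20 [ 0.5929 -0.3049  0.038 ]
win [382.2 194.6] 161 [ 0.5599 -0.3155  0.038 ]
win [386.8 207.8] 168 [ 0.5233 -0.3207  0.038 ]
win [391.4 221.1] 169 [ 0.4867 -0.326   0.038 ]
pin~ [[ 0.6262 -0.3054  0.035 ]]
plate ((571.2977294921875, 114.212890625), (106.49935913085938, 261.8461608886719), 18.912878036499023) [[478.0, 221.0], [563.0, -27.0], [664.0, 8.0], [579.0, 255.0]]
```

View pics/c1.png

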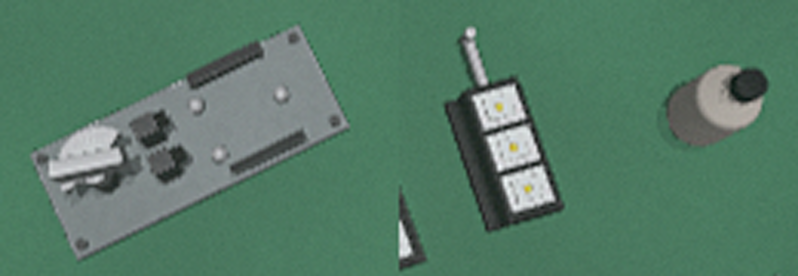

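Close crop: the black optic at (500,150) has the silver bolt and pin (470,35), so it's the right one. Crop distances match the given 108 mm pin offset. The mount's cam is at its left end, with three seats and cheeks on the right. I'm moving to hover above the optic.

Emit:
carry_out --commands '[0.8,-0.5,0,-1,-1,0.8,-0.5,0,-1,-1,0.8,-0.5,0,-1,-1,0.8,-0.5,0,-1,-1,0.8,-0.5,0,-1,-1,0.8,-0.5,0,-1,-1,0.8,-0.5,0,-1,-1,0.8,-0.5,0,-1,-1]'

```text
time_s: 0.9
tcp_pos: [0.466, 0.4807, 0.2482]
eef_rot: [180.0, -0.0, -50.2]
contact_force: [0.3, 0.4, 0.3]
gripper_width: 0.0878
```

Emit:
carry_out --commands '[0.4,-0.95,0,-1,-1,0.4,-0.95,0,-1,-1,0.4,-0.95,0,-1,-1,0.4,-0.95,0,-1,-1,0.4,-0.95,0,-1,-1,0.4,-0.95,0,-1,-1,0.4,-0.95,0,-1,-1,0.4,-0.95,0,-1,-1]'

```text
time_s: 1.7
tcp_pos: [0.5932, 0.1762, 0.2483]
eef_rot: [180.0, -0.0, -82.2]
contact_force: [-0.3, 0.0, 0.3]
gripper_width: 0.0874
```

Emit:
carry_out --commands '[0.1,-1,0,-1,-1,0.1,-1,0,-1,-1,0.1,-1,0,-1,-1,0.1,-1,0,-1,-1,0.1,-1,0,-1,-1,0.1,-1,0,-1,-1,0.1,-1,0,-1,-1,0.1,-1,0,-1,-1]'

```text
time_s: 2.5
tcp_pos: [0.6247, -0.1438, 0.2483]
eef_rot: [180.0, -0.0, -114.2]
contact_force: [0.8, 1.7, -0.8]
gripper_width: 0.088
```

Emit:
carry_out --commands '[-0.5,-0.9,0,-1,-1,-0.5,-0.9,0,-1,-1,-0.5,-0.9,0,-1,-1,-0.5,-0.9,0,-1,-1,-0.5,-0.9,0,-1,-1,0,0,-0.2,-1,-1,0,0,-0.2,-1,-1,0,0,-0.2,-1,-1]'

```text
time_s: 3.3
tcp_pos: [0.5244, -0.3227, 0.2239]
eef_rot: [180.0, -0.0, -146.3]
contact_force: [-0.5, 0.5, -0.2]
gripper_width: 0.0877
```

Emit:
carry_out --commands '[0,0,0,-1,-1,0,0,0,-1,-1,0,0,0,-1,-1,0,0,0,-1,-1,0,0,0,-1,-1,0,0,0,-1,-1,0,0,0,-0.5,-1,0,0,0,0,-1]'

```text
time_s: 4.1
tcp_pos: [0.5248, -0.3221, 0.2241]
eef_rot: [180.0, -0.0, -172.1]
contact_force: [-1.2, -0.3, 0.9]
gripper_width: 0.0871
```

```bash
python3 - <<'E'
from plant import telemetry,cams,r
from h import *
s=telemetry.get_state();c=cams.capture("wrist")
print(s["time_s"],s["tcp_pos"],s["eef_rot"],s["joints"].round(1),s["contact_force"].round(1))
np.savez("pics/w1.npz",tcp_pos=s["tcp_pos"],eef_rot=s["eef_rot"],**c)
K,W=cam(c,s);print(K.round(0).tolist(),c["mount"].round(3).tolist())
im=c["frame"].copy();hsv=cv2.cvtColor(im,cv2.COLOR_RGB2HSV)
m=cv2.inRange(hsv,(0,0,140),(180,70,255))
n,l,st,ce=cv2.connectedComponentsWithStats(m)
for i in range(1,n):
    if st[i,4]>100: print(ce[i].round(1),st[i],ray(K,W,ce[i],.038)[0].round(4))
cv2.imwrite("pics/w1.png",im[:,:,::-1])
E
```

```text
4.1 [ 0.52478209 -0.32210193  0.22414493] [ 1.79976403e+02 -3.83797579e-02 -1.72066786e+02] [-13.4  16.   -9.1  -0.  -64.9 -68.7] [-1.2 -0.3  0.9]
[[306.0, 0.0, 280.0], [0.0, 306.0, 204.0], [0.0, 0.0, 1.0]] [[0.0, -0.954, -0.3, 0.081], [1.0, 0.001, -0.001, -0.0], [0.001, -0.3, 0.954, -0.137], [0.0, 0.0, 0.0, 1.0]]
[121.    6.5] [103   0  41  18 388] [ 0.3765 -0.4918  0.038 ]
[160.6   2.7] [151   0  26   9 129] [ 0.3683 -0.4557  0.038 ]
[493.9  49. ] [ 453    0   97  104 7999] [ 0.363  -0.1396  0.038 ]
[93.1  9.1] [ 88   3  11  13 112] [ 0.3821 -0.5174  0.038 ]
[410.1 141.5] [ 391  126   40   32 1144] [ 0.4587 -0.1959  0.038 ]
[284. 152.] [ 266  137   37   31 1119] [ 0.4876 -0.3242  0.038 ]
[104.7 179.6] [  71  152   60   59 2150] [ 0.5439 -0.5119  0.038 ]
[407.1 176.6] [ 389  162   38   31 1026] [ 0.4954 -0.1892  0.038 ]
[284.2 186.1] [267 173  36  28 924] [ 0.5242 -0.3187  0.038 ]
[404.2 209.3] [387 196  37  28 905] [ 0.5319 -0.1828  0.038 ]
[284.5 219.5] [268 207  34  26 857] [ 0.5624 -0.3129  0.038 ]
[537.3 243. ] [513 236  47  15 253] [ 0.5505 -0.0203  0.038 ]
[284.4 250.9] [282 238   6  27 158] [ 0.6009 -0.3074  0.038 ]
```

View pics/w1.png

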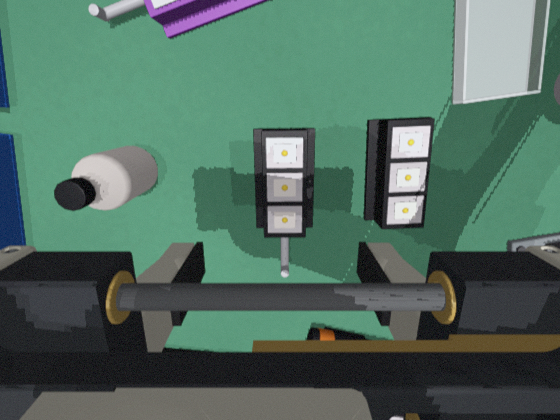

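The wrist view shows the bolt optic between the fingers at (284,186), with its pin at (284,272). It's 3.5 mm off in y and 0.6° off in yaw. I'm lowering and gripping.

Emit:
carry_out --commands '[0,0.09,-1,0.15,-1,0,0,-1,0,-1,0,0,-1,0,-1,0,0,-0.9,0,-1,0,0,-0.5,0,-1,0,0,-0.22,0,-1,0,0,0,0,-0.3,0,0,0,0,0.5]' --grip_force 30

```text
time_s: 4.95
tcp_pos: [0.5258, -0.3189, 0.0408]
eef_rot: [-180.0, 0.1, -171.4]
contact_force: [1.0, -0.5, -0.4]
gripper_width: 0.0765
```

Emit:
carry_out --commands '[0,0,0,0,1,0,0,0,0,1,0,0,0,0,1,0,0,0,0,1,0,0,0,0,1]' --grip_force 30

```text
time_s: 5.45
tcp_pos: [0.5253, -0.3186, 0.0404]
eef_rot: [-180.0, 0.0, -171.4]
contact_force: [-1.2, 2.2, 6.4]
gripper_width: 0.0476
```

Gripped at 47.6 mm. I'm lifting, turning and going to a viewing pose on the cam side of the mount, so the wrist camera sees the seats behind the held optic.

Emit:
carry_out --commands '[0,0,0.5,0,1,0,0,0.9,0,1,0,0,0.9,0.5,1,0,0.3,0.9,1,1,0,0.5,0.9,1,1,0.05,0.8,0.6,1,1,0.05,1,0.5,1,1,0.05,1,0,1,1]'

```text
time_s: 6.25
tcp_pos: [0.5317, -0.1737, 0.2502]
eef_rot: [-179.9, 0.2, -149.3]
contact_force: [-0.2, 0.6, -5.0]
gripper_width: 0.0474
```

Emit:
carry_out --commands '[0.05,0.9,0,1,1,0.05,0.9,0,1,1,0.05,0.9,0,1,1,0.05,0.9,0,1,1,0.05,0.9,0,1,1,0.05,0.9,0,1,1,0.05,0.8,0,1,1,0.05,0.8,0,1,1]'

```text
time_s: 7.05
tcp_pos: [0.5461, 0.1067, 0.2468]
eef_rot: [179.9, -0.1, -117.3]
contact_force: [0.4, 0.2, -4.7]
gripper_width: 0.0475
```

Emit:
carry_out --commands '[0.05,0.8,0,1,1,0.05,0.5,0,1,1,0.05,0.3,0,1,1,0.05,0.1,0,1,1,0,0,0,1,1,0,0,0,1,1,0,0,0,1,1,0,0,0,0,1]'

```text
time_s: 7.85
tcp_pos: [0.5543, 0.1732, 0.2467]
eef_rot: [179.9, -0.0, -89.4]
contact_force: [-0.4, -1.1, -4.5]
gripper_width: 0.0478
```

Emit:
carry_out --commands '[0,0,0,1,1,0,0,0,1,1,0,0,0,0,1,0,0,0,0,1]'

```text
time_s: 8.25
tcp_pos: [0.5547, 0.1733, 0.2473]
eef_rot: [180.0, -0.0, -81.6]
contact_force: [-0.1, 1.0, -4.1]
gripper_width: 0.0481
```

```bash
python3 - <<'E'
from plant import telemetry,cams,r
from h import *
s=telemetry.get_state();c=cams.capture("wrist")
print(s["time_s"],s["tcp_pos"],s["eef_rot"],s["joints"].round(1),s["contact_force"].round(1))
np.savez("pics/w2.npz",tcp_pos=s["tcp_pos"],eef_rot=s["eef_rot"],**c)
cv2.imwrite("pics/w2.png",cv2.resize(c["frame"][:,:,::-1],(800,600),interpolation=cv2.INTER_CUBIC))
E
```

```text
8.25 [0.55474132 0.1732823  0.24733154] [ 1.79952675e+02 -1.07928226e-02 -8.16263159e+01] [ 36.6  11.8 -11.6  -0.  -66.6 -28.2] [-0.1  1.  -4.1]
```

View pics/w2.png

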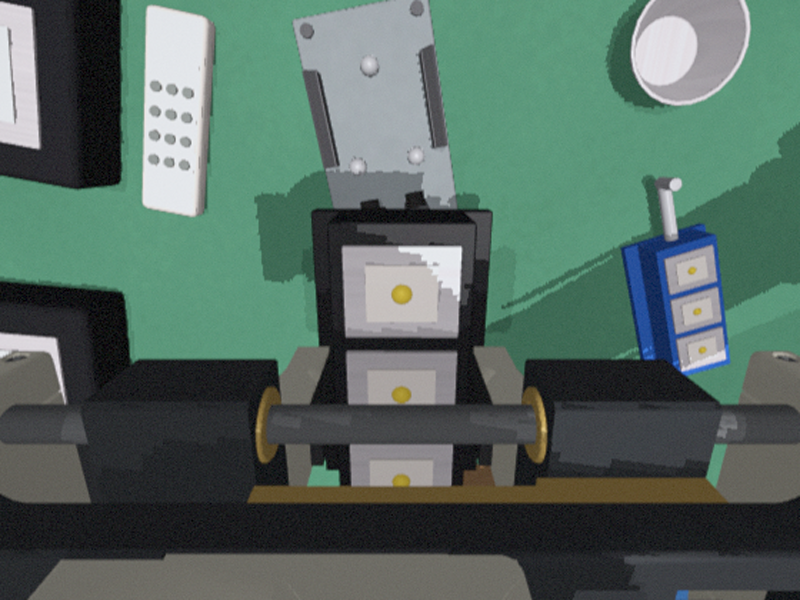

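The view shows all three seats: rear at (370,65), front at (358,167) and (416,156). The cheeks lie either side of them. I'll fit the mount pose from the seats.

```bash
python3 - <<'E'
from h import *
d=dict(np.load("pics/w2.npz"));K,W=cam(d,d);g=cv2.cvtColor(d["frame"],cv2.COLOR_RGB2GRAY)
pts=[]
for u,v in((370,65),(358,167),(416,156)):
    u=int(u*.7);v=int(v*.7);w=g[v-11:v+12,u-11:u+12].astype(float);t=w>np.median(w)+.4*(w.max()-np.median(w))
    n,l,st,ce=cv2.connectedComponentsWithStats(t.astype(np.uint8));i=1+np.argmin(np.hypot(*(ce[1:]-11).T)+ (st[1:,4]<8)*99)
    uv=ce[i]+[u-11,v-11];pts.append(ray(K,W,uv,.018)[0]);print(uv.round(1),st[i,4],pts[-1].round(4))
p=np.array(pts)[:,:2];f=(p[1]+p[2])/2
print("front sep",np.linalg.norm(p[1]-p[2]),"f-r",np.linalg.norm(f-p[0]))
x=(f-p[0]);yaw1=np.arctan2(x[1],x[0]);
q=np.array([[-.083,0],[-.012,-.024],[-.012,.024]])  # test order: which of front is left
for Q in(q,q[[0,2,1]]):
    a=Q-Q.mean(0);b=p-p.mean(0);th=np.arctan2((a[:,0]*b[:,1]-a[:,1]*b[:,0]).sum(),(a*b).sum())
    Rm=np.array([[np.cos(th),-np.sin(th)],[np.sin(th),np.cos(th)]]);t=p.mean(0)-Rm@Q.mean(0)
    print("yaw",np.degrees(th),"origin",t,"res mm",((Q@Rm.T+t-p)*1e3).round(1).tolist())
    for n,P in(("nest",[-.043,0]),("drop",[-.060,0]),("touch",[-.047,0]),("cam",[.085,0])): print(n,(Rm@P+t).round(4))
E
```

```text
[258.   43.9] 44 [0.6005 0.0303 0.018 ]
[249.6 115.9] 39 [0.6007 0.1058 0.018 ]
[291.2 108.3] 36 [0.5546 0.0905 0.018 ]
front sep 0.048534454201093966 f-r 0.07160213779460063
yaw 108.53968856272635 origin [0.57395203 0.10934721] res mm [[-0.2, 0.4], [-0.2, -0.2], [0.4, -0.2]]
nest [0.5876 0.0686]
drop [0.593  0.0525]
touch [0.5889 0.0648]
cam [0.5469 0.1899]
yaw 108.76379113108528 origin [0.57381986 0.1093026 ] res mm [[-0.0, 0.4], [-45.8, -15.6], [45.8, 15.1]]
nest [0.5877 0.0686]
drop [0.5931 0.0525]
touch [0.5889 0.0648]
cam [0.5465 0.1898]
```

The two measurements agree within 1 mm in position and 0.4° in yaw. I'm moving above the drop-in point and going down to a waypoint.

Emit:
carry_out --commands '[0.24,-0.75,0,0.6,1,0.24,-0.75,0,0.64,1,0.24,-0.75,0,0.65,1,0.24,-0.77,0,0.65,1,0,0,-0.8,0,1,0,0,-0.9,0,1,0,0,-0.9,0,1,0,0,-0.8,0,1]'

```text
time_s: 9.1
tcp_pos: [0.593, 0.0523, 0.1102]
eef_rot: [180.0, 0.0, -71.4]
contact_force: [0.7, 0.0, -5.7]
gripper_width: 0.0476
```

Emit:
carry_out --commands '[0,0,-0.3,0,1,0,0,0,0,1,0,0,0,0,1]'

```text
time_s: 9.4
tcp_pos: [0.5945, 0.0529, 0.1011]
eef_rot: [-179.9, -0.0, -71.3]
contact_force: [0.1, 0.3, -5.4]
gripper_width: 0.0478
```

```bash
python3 - <<'E'
from plant import telemetry,cams,r
from h import *
s=telemetry.get_state();print(s["time_s"],s["tcp_pos"].round(4),s["eef_rot"].round(2),s["contact_force"].round(1))
c=cams.capture("side");t=cams.capture("top")
a=c["frame"][150:260,205:345];b=t["frame"][170:260,160:275]
a=cv2.resize(a,(510,400),interpolation=cv2.INTER_CUBIC)[:,:,::-1];cv2.imwrite("pics/s2.png",a)
E
```

```text
9.4 [0.5945 0.0529 0.1011] [-1.7991e+02 -3.0000e-02 -7.1280e+01] [ 0.1  0.3 -5.4]
```

View pics/s2.png

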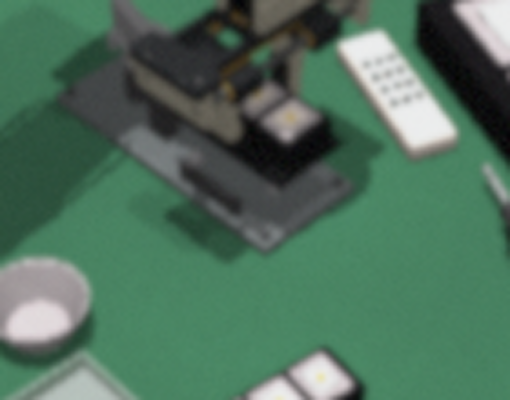

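The side view shows the held optic hanging over the mount plate, lined up between the cheeks. I'm going down slowly.

Emit:
carry_out --commands '[-0.02,0,-0.25,0,1,0,0,-0.25,0,1,0,0,-0.2,0,1,0,0,-0.1,0,1,0,0,0,0,1]'

```text
time_s: 10.0
tcp_pos: [0.592, 0.0524, 0.0667]
eef_rot: [179.9, -0.0, -71.3]
contact_force: [0.0, -0.2, -5.1]
gripper_width: 0.0478
```

Emit:
carry_out --commands '[0,0,-0.1,0,1,0,0,-0.05,0,1,0,0,0,0,1]'

```text
time_s: 10.3
tcp_pos: [0.5929, 0.0527, 0.0623]
eef_rot: [-180.0, -0.0, -71.3]
contact_force: [-0.7, -0.0, -1.2]
gripper_width: 0.048
```

Emit:
carry_out --commands '[-0.024,0.071,0,0,1,-0.024,0.071,0,0,1,-0.024,0.071,0,0,1,0,0,0,0,1]'

```text
time_s: 10.7
tcp_pos: [0.59, 0.0618, 0.0622]
eef_rot: [-179.9, 0.0, -71.3]
contact_force: [-0.5, 1.8, 2.2]
gripper_width: 0.0478
```

Emit:
carry_out --commands '[-0.008,0.024,0,0,1,0,0,0,0,1]'

```text
time_s: 10.9
tcp_pos: [0.5898, 0.0623, 0.0621]
eef_rot: [-179.9, -0.0, -71.3]
contact_force: [0.6, -0.6, 2.9]
gripper_width: 0.0476
```

Emit:
carry_out --commands '[-0.008,0.024,0,0,1,0,0,0,0,1]'

```text
time_s: 11.1
tcp_pos: [0.5895, 0.0631, 0.0621]
eef_rot: [-180.0, -0.0, -71.3]
contact_force: [0.3, -1.6, 5.1]
gripper_width: 0.0478
```

Emit:
carry_out --commands '[-0.008,0.024,0,0,1,0,0,0,0,1]'

```text
time_s: 11.3
tcp_pos: [0.5891, 0.064, 0.0621]
eef_rot: [-180.0, -0.0, -71.3]
contact_force: [0.8, -3.2, 5.6]
gripper_width: 0.0479
```

Emit:
carry_out --commands '[-0.008,0.024,0,0,1,0,0,0,0,1]'

```text
time_s: 11.5
tcp_pos: [0.5887, 0.0649, 0.0621]
eef_rot: [-180.0, -0.0, -71.3]
contact_force: [1.7, -3.0, 6.0]
gripper_width: 0.0474
```

Emit:
carry_out --commands '[0,0,0.01,0,1,0,0,0,0,1]'

```text
time_s: 11.7
tcp_pos: [0.5886, 0.0651, 0.0622]
eef_rot: [-180.0, 0.0, -71.3]
contact_force: [1.6, -1.8, 3.0]
gripper_width: 0.0478
```

Emit:
carry_out --commands '[-0.008,0.024,0,0,1,0,0,0,0,1]'

```text
time_s: 11.9
tcp_pos: [0.5881, 0.066, 0.0621]
eef_rot: [180.0, 0.0, -71.3]
contact_force: [1.5, -1.5, 3.1]
gripper_width: 0.0478
```

Emit:
carry_out --commands '[-0.008,0.024,0,0,1,0,0,0,0,1]'

```text
time_s: 12.1
tcp_pos: [0.5877, 0.067, 0.0622]
eef_rot: [180.0, 0.0, -71.3]
contact_force: [-0.3, -1.3, 4.5]
gripper_width: 0.0475
```

Emit:
carry_out --commands '[-0.008,0.024,0,0,1,0,0,0,0,1]'

```text
time_s: 12.3
tcp_pos: [0.5874, 0.0678, 0.0621]
eef_rot: [180.0, -0.0, -71.3]
contact_force: [1.6, -3.0, 4.5]
gripper_width: 0.0474
```

Emit:
carry_out --commands '[-0.008,0.024,0,0,1,0,0,0,0,1]'

```text
time_s: 12.5
tcp_pos: [0.5871, 0.0685, 0.0621]
eef_rot: [180.0, -0.0, -71.3]
contact_force: [2.7, -5.3, 3.0]
gripper_width: 0.0477
```

Emit:
carry_out --commands '[-0.004,0.012,0,0,1,0,0,0,0,1,0,0,0,0,1]'

```text
time_s: 12.8
tcp_pos: [0.587, 0.0687, 0.0621]
eef_rot: [180.0, -0.0, -71.3]
contact_force: [3.2, -7.9, 3.8]
gripper_width: 0.0478
```

```bash
python3 - <<'E'
from plant import telemetry,cams,r
from h import *
s=telemetry.get_state();print(s["time_s"],s["tcp_pos"].round(4),s["eef_rot"].round(2),s["contact_force"].round(1))
t=cams.capture("top");c=cams.capture("side")
b=cv2.resize(t["frame"][170:260,160:280],(400,300),interpolation=cv2.INTER_CUBIC);a=cv2.resize(c["frame"][140:230,205:325],(400,300),interpolation=cv2.INTER_CUBIC)
cv2.imwrite("pics/t3.png",np.hstack([b,a])[:,:,::-1])
E
```

```text
12.8 [0.587  0.0687 0.0621] [ 1.7998e+02 -4.0000e-02 -7.1280e+01] [ 3.2 -7.9  3.8]
```

View pics/t3.png

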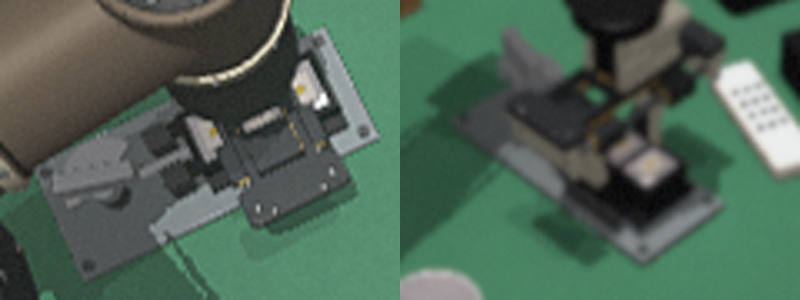

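The bolt passes between the seal posts and the optic's end face is up against them. Force rose about 3 N/mm, so the seals are met. I'm easing off slightly, releasing, rising and turning towards the cam bar (yaw of about +90).

Emit:
carry_out --commands '[0.012,-0.036,0,0,1,0,0,0,0,1,0,0,0,0,0.2,0,0,0,0,-0.5,0,0,0,0,-1,0,0,0,0,-1,0,0,0,0,-1,0,0,0,0,-1]'

```text
time_s: 13.7
tcp_pos: [0.5874, 0.0679, 0.062]
eef_rot: [180.0, 0.0, -71.3]
contact_force: [-0.4, -0.6, -0.6]
gripper_width: 0.0823
```

Emit:
carry_out --commands '[0,0,0.3,0,-1,0,0,0.8,0,-1,0,0,1,0,-1,0,0,1,1,-1,0,0,1,1,-1,-0.5,0.75,0.3,1,-1,-0.5,0.75,0,1,-1,0,0,0,1,-1]'

```text
time_s: 14.5
tcp_pos: [0.5461, 0.1301, 0.2404]
eef_rot: [-179.8, 0.0, -51.0]
contact_force: [-0.2, 0.6, -1.0]
gripper_width: 0.0875
```

Emit:
carry_out --commands '[0,0,0,1,-1,0,0,0,1,-1,0,0,0,1,-1,0,0,0,1,-1,0,0,0,1,-1,0,0,0,1,-1,0,0,0,1,-1,0,0,0,1,-1]'

```text
time_s: 15.3
tcp_pos: [0.5474, 0.1278, 0.2392]
eef_rot: [-180.0, -0.0, -19.1]
contact_force: [0.7, 0.3, -0.8]
gripper_width: 0.0878
```

Emit:
carry_out --commands '[0,0,0,1,-1,0,0,0,1,-1,0,0,0,1,-1,0,0,0,1,-1,0,0,0,1,-1,0,0,0,1,-1,0,0,0,1,-1,0,0,0,1,-1]'

```text
time_s: 16.1
tcp_pos: [0.5474, 0.1278, 0.2392]
eef_rot: [-180.0, -0.0, 12.9]
contact_force: [0.1, -0.2, 0.3]
gripper_width: 0.0879
```

Emit:
carry_out --commands '[0,0,0,1,-1,0,0,0,1,-1,0,0,0,1,-1,0,0,0,1,-1,0,0,0,1,-1,0,0,0,1,-1,0,0,0,1,-1,0,0,0,1,-1]'

```text
time_s: 16.9
tcp_pos: [0.5474, 0.1277, 0.2392]
eef_rot: [180.0, -0.0, 44.9]
contact_force: [0.8, 0.6, -0.1]
gripper_width: 0.0876
```

Emit:
carry_out --commands '[0,0,0,1,-1,0,0,0,1,-1,0,0,0,1,-1,0,0,0,1,-1,0,0,0,1,-1,0,0,0,1,-1,0,0,0,1,-1,0,0,0,1,-1]'

```text
time_s: 17.7
tcp_pos: [0.5474, 0.1277, 0.2392]
eef_rot: [180.0, -0.0, 76.9]
contact_force: [0.5, -0.1, 0.3]
gripper_width: 0.0877
```

Emit:
carry_out --commands '[0,0,0,1,-1,0,0,0,1,-1,0,0,0,1,-1,0,0,0,0,-1,0,0,0,0,-1]'

```text
time_s: 18.2
tcp_pos: [0.5475, 0.1278, 0.2388]
eef_rot: [180.0, -0.0, 88.6]
contact_force: [0.4, 1.2, -1.1]
gripper_width: 0.0878
```

```bash
python3 - <<'E'
from plant import telemetry,cams,r
from h import *
s=telemetry.get_state();c=cams.capture("wrist")
print(s["time_s"],s["tcp_pos"],s["eef_rot"],s["joints"].round(1),s["contact_force"].round(1))
np.savez("pics/w4.npz",tcp_pos=s["tcp_pos"],eef_rot=s["eef_rot"],**c)
cv2.imwrite("pics/w4.png",cv2.resize(c["frame"][:,:,::-1],(800,600),interpolation=cv2.INTER_CUBIC))
E
```

```text
18.2 [0.54746125 0.12780227 0.23882979] [ 1.79966576e+02 -1.98102012e-02  8.86073294e+01] [ 33.1  10.3 -14.6   0.  -65.  145.5] [ 0.4  1.2 -1.1]
```

View pics/w4.png

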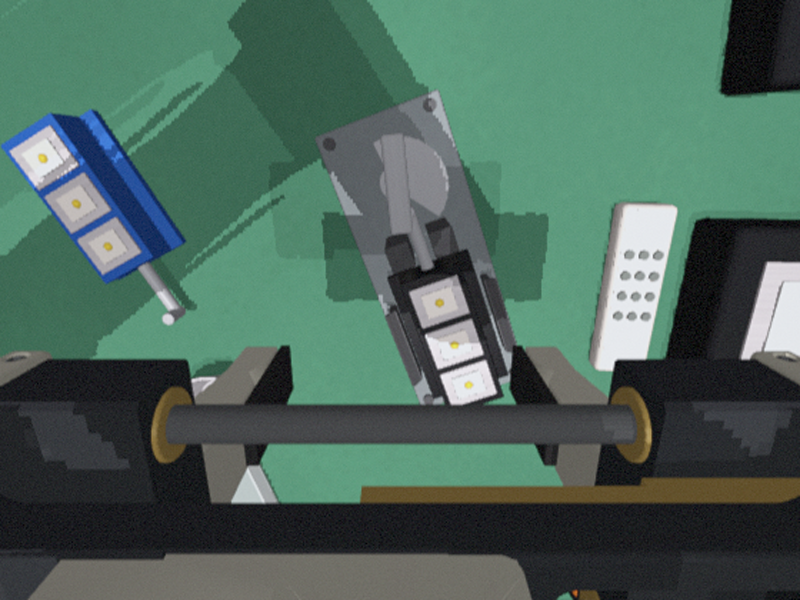

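The view shows the optic seated between the cheeks with its bolt between the posts (420,240). The cam bar is at (397,175), lying nearly along the image's vertical. I'll measure the optic's pose and the bar's direction.

```bash
python3 - <<'E'
from h import *
d=dict(np.load("pics/w4.npz"));K,W=cam(d,d);im=d["frame"]
o=np.array([.5740,.1093]);th=np.radians(108.54);Rm=np.array([[np.cos(th),-np.sin(th)],[np.sin(th),np.cos(th)]])
hsv=cv2.cvtColor(im,cv2.COLOR_RGB2HSV);m=cv2.inRange(hsv,(0,0,135),(180,50,255));roi=np.zeros_like(m);roi[185:290,280:355]=255
n,l,st,ce=cv2.connectedComponentsWithStats(m&roi)
for i in range(1,n):
    if st[i,4]>100: q=ray(K,W,ce[i],.06)[0];print(ce[i].round(1),st[i,4],"mount",((q[:2]-o)@Rm*1e3).round(1))
a=cv2.resize(im[85:185,240:340],(600,600),interpolation=cv2.INTER_CUBIC)
a=cv2.convertScaleAbs(a,alpha=1.6,beta=-60)
for z,col in((.102,(255,0,0)),(.068,(255,255,0))):
    u=(proj(K,W,[*(Rm@[.085,0]+o),z])[0]-[240,85])*6+3;cv2.circle(a,tuple(int(t) for t in u),3,col,-1);print(u)
cv2.imwrite("pics/c4.png",a[:,:,::-1])
E
```

```text
[307.1 211.1] 928 mount [-9.   0.4]
[317.6 240.8] 883 mount [-46.6   0.5]
[327.8 268. ] 819 mount [-83.3  -0.1]
[295.1 272.3] 124 mount [-75.7  37.3]
[228.79823922 276.16149326]
[230.35860875 261.30915655]
```

View pics/c4.png

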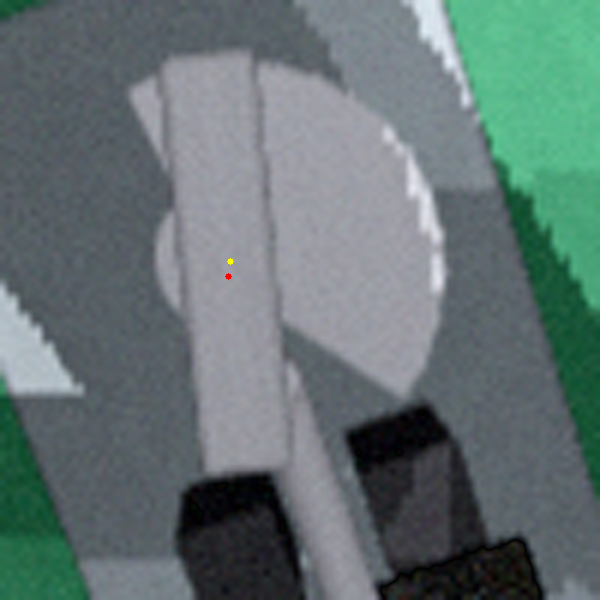

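The optic is at mount x -46.3, y 0.3 mm, where the expected first touch is -47. The bar's top face ends are at crop pixels (207,56) and (245,471).

```bash
python3 - <<'E'
from h import *
d=dict(np.load("pics/w4.npz"));K,W=cam(d,d)
p=ray(K,W,(np.array([[207,56],[245,471]])-3)/6+[240,85],.102);v=p[0]-p[1]
print(p.round(4),"mid",p.mean(0).round(4),"len",np.linalg.norm(v),"yaw",np.degrees(np.arctan2(v[1],v[0])))
E
```

```text
[[0.5447 0.2201 0.102 ]
 [0.5486 0.1613 0.102 ]] mid [0.5467 0.1907 0.102 ] len 0.058887458056490476 yaw 93.82569902738496
```

Bar centre (0.5467, 0.1907) and length 58.9 mm agree with the mount fit. The cam is at about 0.26 rad. I'm grasping the bar.

Emit:
carry_out --commands '[-0.01,0.5,0,0.5,-1,-0.01,0.6,0,0.5,-1,0,0.46,-0.5,0.3,-1,0,0,-0.9,0,-1,0,0,-0.9,0,-1,0,0,-0.7,0,-1,0,0,-0.45,0,-1,0,0,-0.12,0,-1]'

```text
time_s: 19.05
tcp_pos: [0.5455, 0.1895, 0.0932]
eef_rot: [-179.8, 0.1, 93.8]
contact_force: [-0.3, 0.3, 0.6]
gripper_width: 0.0878
```

Emit:
carry_out --commands '[0,0,0,0,-1,0,0,0,0,0.5,0,0,0,0,1,0,0,0,0,1,0,0,0,0,1,0,0,0,0,1,0,0,0,0,1,0,0,0,0,1]' --grip_force 45

```text
time_s: 19.85
tcp_pos: [0.5467, 0.1902, 0.0954]
eef_rot: [180.0, -0.0, 93.9]
contact_force: [-0.3, 0.4, 0.3]
gripper_width: 0.0371
```

Emit:
carry_out --commands '[0,0,0,0,1,0,0,0,0,1]'

```text
time_s: 20.05
tcp_pos: [0.5467, 0.1902, 0.0953]
eef_rot: [-180.0, 0.0, 93.9]
contact_force: [-0.1, 0.9, -0.3]
gripper_width: 0.0211
```

Emit:
carry_out --commands '[0,0,0,0,1,0,0,0,0,1,0,0,0,0,1]'

```text
time_s: 20.35
tcp_pos: [0.5467, 0.1902, 0.0953]
eef_rot: [-180.0, 0.0, 93.9]
contact_force: [-0.1, -0.4, 0.0]
gripper_width: 0.0137
```

Emit:
carry_out --commands '[0,0,0,-0.3,1,0,0,0,-0.7,1,0,0,0,-0.75,1,0,0,0,-0.75,1,0,0,0,-0.75,1,0,0,0,-0.75,1,0,0,0,-0.75,1]'

```text
time_s: 21.05
tcp_pos: [0.5463, 0.1902, 0.0953]
eef_rot: [-180.0, 0.0, 74.7]
contact_force: [-2.9, 1.1, 0.7]
gripper_width: 0.0141
```

Emit:
carry_out --commands '[0,0,0,-0.75,1,0,0,0,-0.75,1,0,0,0,-0.75,1,0,0,0,-0.75,1,0,0,0,-0.75,1,0,0,0,-0.75,1,0,0,0,-0.75,1,0,0,0,-0.75,1]'

```text
time_s: 21.85
tcp_pos: [0.5459, 0.1904, 0.0953]
eef_rot: [-179.9, 0.0, 50.7]
contact_force: [-4.4, 2.1, 1.3]
gripper_width: 0.0136
```

Emit:
carry_out --commands '[0,0,0,-0.75,1,0,0,0,-0.75,1,0,0,0,-0.75,1,0,0,0,-0.75,1,0,0,0,-0.75,1,0,0,0,-0.75,1,0,0,0,-0.75,1,0,0,0,-0.75,1]'

```text
time_s: 22.65
tcp_pos: [0.5457, 0.1907, 0.0953]
eef_rot: [-179.9, 0.1, 26.7]
contact_force: [-6.2, 4.8, 2.3]
gripper_width: 0.0136
```

```bash
python3 - <<'E'
from plant import telemetry
s=telemetry.get_state();print(s["time_s"],s["tcp_pos"].round(4),s["eef_rot"].round(2),s["contact_force"].round(1),s["moment"].round(2),s["joints"].round(0))
E
```

```text
22.65 [0.5457 0.1907 0.0953] [-1.7994e+02  6.0000e-02  2.6740e+01] [-6.2  4.8  2.3] [1.44 2.13 0.06] [ 39.  20. -23.  -0. -48.  78.]
```

Emit:
carry_out --commands '[-0.012,0.01,0,-0.75,1,0,0,0,-0.75,1,0,0,0,-0.75,1,0,0,0,-0.75,1,0,0,0,-0.75,1,0,0,0,-0.75,1,0,0,0,-0.75,1,0,0,0,-0.75,1]'

```text
time_s: 23.45
tcp_pos: [0.5455, 0.1912, 0.0953]
eef_rot: [-180.0, 0.0, 2.7]
contact_force: [-4.6, 3.6, 1.8]
gripper_width: 0.0136
```

Emit:
carry_out --commands '[0,0,0,-0.75,1,0,0,0,-0.75,1,0,0,0,-0.75,1,0,0,0,-0.75,1,0,0,0,-0.75,1,0,0,0,-0.75,1,0,0,0,-0.75,1,0,0,0,-0.75,1]'

```text
time_s: 24.25
tcp_pos: [0.5456, 0.1916, 0.0953]
eef_rot: [-180.0, 0.1, -21.2]
contact_force: [-4.5, 5.7, 1.3]
gripper_width: 0.0134
```

Emit:
carry_out --commands '[0,0,0,-0.75,1,0,0,0,-0.75,1,0,0,0,-0.75,1,0,0,0,-0.75,1,0,0,0,-0.75,1,0,0,0,-0.75,1,0,0,0,-0.75,1,0,0,0,-0.75,1]'

```text
time_s: 25.05
tcp_pos: [0.5458, 0.1919, 0.0953]
eef_rot: [-179.9, 0.1, -45.2]
contact_force: [-4.3, 6.3, -0.9]
gripper_width: 0.0136
```

Emit:
carry_out --commands '[0,0.01,0,-0.75,1,0,0,0,-0.75,1,0,0,0,-0.75,1,0,0,0,-0.75,1,0,0,0,-0.75,1,0,0,0,-0.75,1,0,0,0,-0.75,1,0,0,0,-0.75,1]'

```text
time_s: 25.85
tcp_pos: [0.5462, 0.1922, 0.0953]
eef_rot: [-179.9, 0.1, -69.2]
contact_force: [-1.8, 5.6, -1.0]
gripper_width: 0.0136
```

Emit:
carry_out --commands '[0,0,0,-0.7,1,0,0,0,-0.4,1,0,0,0,0,1,0,0,0,0,1]'

```text
time_s: 26.25
tcp_pos: [0.5463, 0.1923, 0.0954]
eef_rot: [-179.9, 0.1, -73.5]
contact_force: [-1.6, 5.4, -1.2]
gripper_width: 0.0138
```

```bash
python3 - <<'E'
from plant import telemetry
s=telemetry.get_state();print(s["time_s"],s["tcp_pos"].round(4),s["eef_rot"].round(2),s["contact_force"].round(1),s["moment"].round(2),s["joints"].round(0))
E
```

```text
26.25 [0.5463 0.1923 0.0954] [-1.7994e+02  8.0000e-02 -7.3520e+01] [-1.6  5.4 -1.2] [1.92 0.57 0.07] [ 39.  20. -23.  -0. -47. -22.]
```

Cam at about 182°. Releasing, rising and checking.

Emit:
carry_out --commands '[0,0,0,0,0.3,0,0,0,0,-0.3,0,0,0,0,-1,0,0,0,0,-1,0,0,0,0,-1,0,0,0,0,-1,0,0,0,0,-1,0,0,0,0,-1]'

```text
time_s: 27.05
tcp_pos: [0.5462, 0.191, 0.0954]
eef_rot: [180.0, 0.0, -73.5]
contact_force: [0.6, -0.8, 0.4]
gripper_width: 0.0725
```

Emit:
carry_out --commands '[0,0,0.3,0,-1,0,0,0.8,0,-1,0,0,1,0,-1,0,0,1,0,-1,-0.2,0.6,0.5,0,-1,-0.2,0.6,0.2,0,-1,0,0,0,0,-1,0,0,0,0,-1]'

```text
time_s: 27.85
tcp_pos: [0.53, 0.2394, 0.2483]
eef_rot: [-179.9, 0.0, -73.4]
contact_force: [-1.2, 0.0, 0.3]
gripper_width: 0.0879
```

```bash
python3 - <<'E'
from plant import telemetry,cams,r
from h import *
s=telemetry.get_state();c=cams.capture("wrist")
print(s["time_s"],s["tcp_pos"],s["eef_rot"],s["contact_force"].round(1))
np.savez("pics/w5.npz",tcp_pos=s["tcp_pos"],eef_rot=s["eef_rot"],**c);d=c
K,W=cam(c,s);im=d["frame"]
o=np.array([.5740,.1093]);th=np.radians(108.54);Rm=np.array([[np.cos(th),-np.sin(th)],[np.sin(th),np.cos(th)]])
u0=proj(K,W,[*(Rm@[-.043,0]+o),.06])[0].astype(int);print(u0)
hsv=cv2.cvtColor(im,cv2.COLOR_RGB2HSV);m=cv2.inRange(hsv,(0,0,135),(180,50,255))
n,l,st,ce=cv2.connectedComponentsWithStats(m)
for i in range(1,n):
    q=ray(K,W,ce[i],.06)[0];q=(q[:2]-o)@Rm*1e3
    if st[i,4]>100 and abs(q[1])<40 and -110<q[0]<130: print(ce[i].round(1),st[i,4],"mount",q.round(1))
a=cv2.resize(im[:,140:420][:280],(600,600),interpolation=cv2.INTER_CUBIC)
cv2.imwrite("pics/w5.png",a[:,:,::-1])
E
```

```text
27.85 [0.52997267 0.23939705 0.24828757] [-1.79947890e+02  2.59120795e-02 -7.34106230e+01] [-1.2  0.   0.3]
[273  -3]
[282.8 107.1] 6132 mount [54.5  5.2]
[274.9   7.6] 681 mount [-33.7   0.6]
[277.4  40.4] 1507 mount [-6.3  1.9]
```

View pics/w5.png

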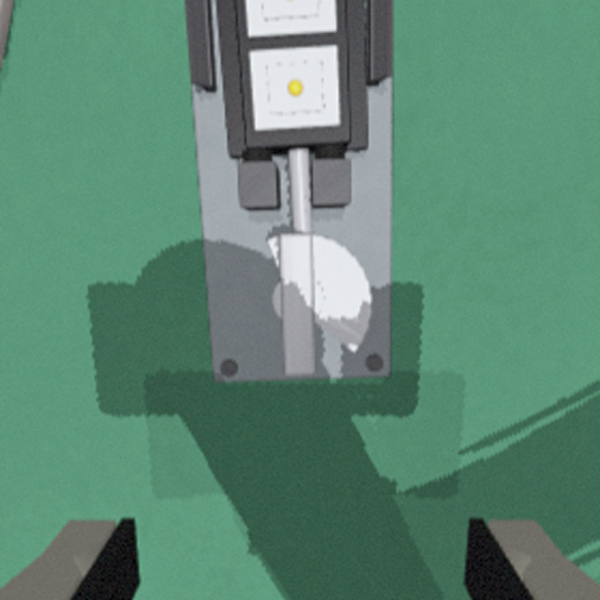

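Emit:
carry_out --commands '[0.35,-0.9,0,0.2,-1,0.35,-0.9,0,0.2,-1,0,-0.2,0,0.1,-1,0,0,0,0,-1,0,0,0,0,-1]'

```text
time_s: 28.4
tcp_pos: [0.5581, 0.1587, 0.2472]
eef_rot: [180.0, -0.0, -71.5]
contact_force: [0.6, 0.2, -0.2]
gripper_width: 0.0877
```

```bash
python3 - <<'E'
from plant import telemetry,cams,r
from h import *
s=telemetry.get_state();c=cams.capture("wrist")
print(s["time_s"],s["tcp_pos"],s["eef_rot"])
K,W=cam(c,s);im=c["frame"]
o=np.array([.5740,.1093]);th=np.radians(108.54);Rm=np.array([[np.cos(th),-np.sin(th)],[np.sin(th),np.cos(th)]])
hsv=cv2.cvtColor(im,cv2.COLOR_RGB2HSV);m=cv2.inRange(hsv,(0,0,135),(180,50,255))
n,l,st,ce=cv2.connectedComponentsWithStats(m)
for i in range(1,n):
    q=ray(K,W,ce[i],.06)[0];q=(q[:2]-o)@Rm*1e3
    if st[i,4]>100 and abs(q[1])<40 and -110<q[0]<130: print(ce[i].round(1),st[i,4],"mount",q.round(1))
a=cv2.resize(im[:260,150:410],(600,600),interpolation=cv2.INTER_CUBIC)
cv2.imwrite("pics/w6.png",a[:,:,::-1])
E
```

```text
28.4 [0.55810652 0.15873416 0.24716019] [ 1.79973014e+02 -1.91221504e-03 -7.15489860e+01]
[278.9  33.1] 1823 mount [-97.8  -2. ]
[281.2  53.9] 1456 mount [-80.    0.1]
[282.   95.1] 1297 mount [-42.6   1. ]
[282.9 132.9] 1129 mount [-5.6  1.9]
[318.7 128.2] 105 mount [-10.3  38.7]
[283.4 169.7] 158 mount [32.9  2.5]
[310.7 215.9] 666 mount [85.5 33.2]
```

View pics/w6.png

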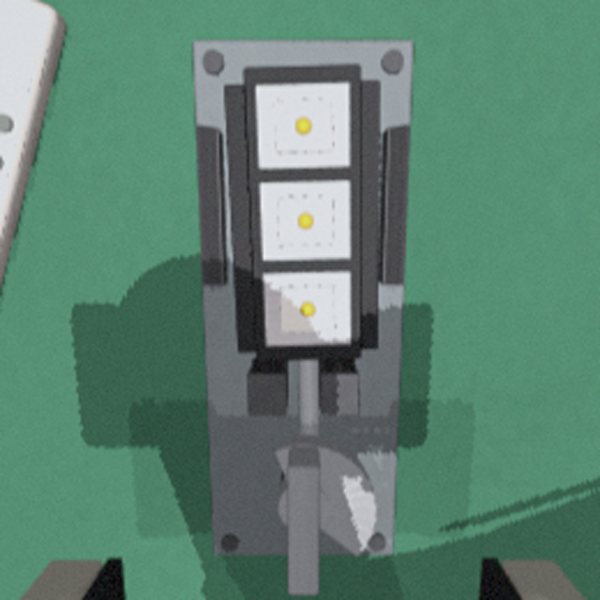

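The picture shows the optic between the cheeks with its end on both seal posts (268,385) and (338,385), the bolt in the hook, and the bar along the mount axis. The optic's centre measures mount x -42.6, where the nest is at -43. Handing in.

```bash
python3 -c "
from plant import r
print(r.close_job())"
```

```text
the job is handed in; nothing more can be done
None
```

The black optic with the draw bolt is fitted in the three-point mount and the cam is turned to about 182° (about 3.2 rad). I handed the job in at about 28 s, with the gripper open and clear.

- **Seating and push:** I set the optic down about 17 mm short of the nest. I then pushed it towards the cam until the resisting force rose about 3 N/mm, as expected from two seals. After release it sat at mount x -46.3 mm, against -47 for first touch.
- **Cam:** I turned it clockwise from about 15° in one grasp; it never stalled. The bar was along the mount axis afterwards, so I needed no regrasp.
- **Final position:** the optic's centre measured mount x -42.6 mm, against -43 for the nest. In the last picture its end is against both seal posts and the bolt is in the hook.
- **Small disagreements:** the last view put the optic about 1 mm to one side and turned about 1.4° in the mount. That is within the 3.5 mm clearance and the 2 mm calibration. The optic's travel needed to meet the seals came out about 2 mm longer than predicted.
- **Not measured directly:** seal compression and bearing on each seat are inferred from the optic's position and the forces. The seat heights agreed at set-down.

I didn't knowingly touch the spare optic, the look-alikes or the other things on the bench, but I made no separate final check of all of them.

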